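Load a phone-screen bonding jig: mould, screen, clamp bar, quarter-turn lock

ROBOT

A 6-joint arm with a two-finger parallel gripper is mounted at the origin on a cart in front of the work surface, level with it; the furniture and walls round the work are solid. World frame = base frame: x ahead of the robot, y to its left, z up, the work surface at z = 0. Lengths are in mm, angles in degrees, forces in N, time in s.
With the tool pointing down it reaches from about 300 to 850 mm from the base axis. Payload 4.2 kg.
Tool frame: the origin (TCP) lies midway between the tips of the shut fingers; the grasp point (between the pads) lies pinch_z behind it (pinch_z is the distance from the TCP to the grasp point, in mm); z points along the fingers, y is the line along which they close (so a half turn about z gives the same grasp; the last joint's range is limited). The gripper opens to 91 mm and grips with 3 to 60 N. Pads are 32 mm wide; open, the fingers measure 118 mm over their backs; the gripper's body (76 mm by 178 mm) begins 60 mm behind the grasp point.
Start: joints at [66.979, 18.312, 89.639, -0, 72.044, -1.146], TCP at [214.244, 533.613, 213.976] pointing down, gripper open.
Joint ranges: [-177.97, 177.97], [-48.28, 115.42], [12.27, 149.76], [-77.06, 257.06], [2.81, 150.46], [-146.56, 146.56]. Speed limits (degrees/s): [147.25, 147.25, 180, 180, 180, 180].

INTERFACE

Orientations are given as [roll, pitch, yaw] about the fixed x, y, z axes, in that order (R = Rz(yaw) Ry(pitch) Rx(roll)).
In Python, from workcell import state, grab_frame, job_done, masks_of, landmark_of, pinch_z gives the robot as it stands. The module is installed in compiled form; this text tells all that it offers.
- The arm moves only by the tool move_arm, never from a script. Its argument "plan" is a list of rows, each an object of numbers: "x", "y", "z": the shift along the tool's x, y, z in mm; "rx", "ry", "rz": the turn, a rotation vector about the tool's x, y, z in rad. A call has 1 to 10 rows; each row shifts and turns the commanded pose from where the row before left it, along the tool's axes as they then stand; what a row does not reach is not made up. A row lasts 1/10 s, in which the tool goes at most 50 mm and 8.59 degrees, less where a joint would pass 70% of its speed; a pose out of reach is approached as far as the arm can. A call is refused whole if a number of a shift passes 50 or a number of a turn 0.15, either way. A call with a gripper value outside its range is refused whole. "grip" is the opening, from 0 (shut) to 1 (fully open), set as the call begins (left out, the last holds). The fingers move at their own pace and stop on an object; "squeeze" is the grip in N (left out, the last holds). Time passes only in rows, so rows that do not move let the fingers close. It gives the time, the measured TCP pose, the force, the opening and the grip force at its end, in the units of the state.
- state(): the state, without advancing time (a new reading comes with each control period).
- grab_frame(name): name is "scene" or "side" or "wrist"; returns a dict with "img" (400x640x3 uint8, red, green, blue), "z_map" (400x640 float32, mm along the optical axis (not along the pixel's ray), 0 where there is no reading), "fx", "fy", "cx", "cy" (pixels), "rvec" (rotation vector, rad) and "tvec" (3), from world to camera coordinates, as OpenCV has them. Camera axes: x right, y down, z forward; pixel columns grow to the right and rows downward; lengths in mm; the calibration is good to about 2 mm. The wrist camera is an equidistant fisheye: a pixel r from the principal point sees the ray r / f radians off the axis. A picture is of the moment at which its call begins.
- job_done(): hands the job in; it is judged then, once.
Trained networks look in the newest picture that a camera, given by its name, has taken for a name from the list of things; names that differ only in an ending like _2 or _b are one class to them, and where a whole thing is asked for, a point or a joint stands for the part that bears it (a point fixed in the world has none). Each returns a list of dicts, best first, with "p" (0 to 1); they miss things now and then, are a little off and sometimes report something else, mostly with a low value. They report only what shows in the picture. A call takes as long as a camera call.
- masks_of(camera, label): "pixels" (400x640 bool, what is visible of it) and "box" ([centre column, centre row, width, height] in pixels, round what is visible of it).
- landmark_of(camera, label): "point" ([column, row] in pixels: a listed point, or the origin of a listed thing).
The state is a dict: "time_s": time; "qpos": joint angles; "qvel": joint speeds; "effort": joint torques, N m; "ee_pos": TCP position; "ee_rot": TCP orientation; "force": force on the tool from outside, world axes, zero at the start; "torque": the same for the moment, N m; "gripper_width": finger opening in mm; "gripper_force": force on a finger pad.
Only numpy, scipy, OpenCV 4.12 (cv2) and the standard library are available. Lean on these libraries where they do the work, as an engineer would, in place of code of your own. Each camera call takes 0.05 s, during which the arm holds its last target. There are 200 camera calls.

TASK

Load the bonding jig for the next screen. First slide the aluminium mould along the jig's plate, without lifting it, until it is fully home and square against the black end stop; then lay the loose phone screen flat on it, same side up as it lies, lengthwise with the mould and centred on it; then swing the steel clamp bar over until its rubber pad rests on the screen, and lock the bar by turning its black wing knob a quarter turn clockwise, as far as it goes. Leave the other things on the bench where they are.

Things in the scene. Friction and masses are not known exactly. Their poses are not given: they have to be found in the camera images.
- jig: Bonding jig fixed to the bench: grey plate 252 x 112 x 8 mm (x = -156 to +96 mm). Origin at bench height under the centre of the place where the mould belongs; x along the slide, away from the robot, towards the stop; y left, z up. Bed (plate top) at z = 8 mm. Mould home: its origin at x = 0, y = 0. Nothing stands over the bed at x = -156 to +18 mm, |y| under 58 mm.
- end_stop (a point): Middle of the black end stop's face on the jig, at jig x = +78.5 mm, at bed height; the stop is 100 mm wide and 20 mm high. From here back to jig x = +20 mm two black guides, 18 mm high and 79 mm apart inside, with flared mouths, lead the mould sideways.
- t_slot (a point): Centre of the mouth of the T-slot on the jig's right: steel block at jig y = -58 to -89 mm, x within 22 mm, top at z = 25.5 mm. The slot runs along jig y and is 13 mm wide. The knob's T-foot drops in as the bar comes down.
- mould: Machined aluminium screen mould, 156 x 75 mm, 0.21 kg, on the bed 38 to 55 mm short of the stop, askew. Origin under its centre; x along its length towards the stop. Solid edge 8 mm high; the rim on which the screen rests is 12 mm above the origin (drawn clips up to 17 mm are no obstacle). Wide to grip: push the middle of its near end (x = -78 mm) with shut fingers; takes 1 to 3 N.
- screen: Loose phone screen: blue-black slab with a small orange tag near one end, 70 x 146 x 8 mm, 45 g, flat on the bench left or right of the jig. Origin under its centre, y along its length, z up. Grip it across its 70 mm width at the middle. It belongs flat on the mould, its y along the mould's x (either way round), origins within 9 mm lengthwise and 7 mm sideways, 12 mm apart in height.
- clamp_bar (a joint): Hinge angle a (rad) of the steel clamp bar (28 mm wide, 8 mm thick, 196 mm long). 0 = level across the jig to the right, its rubber pad on the screen when mould and screen are in place; 1.57 upright; starts at 1.75 to 2.05, leaning out to the left. Stiff: it stays where it is left and takes about 3 N at the tab to move.
- bar_hinge (a point): Middle of the bar's hinge axis, on jig y = +76 mm, z = 37 mm; the axis runs along jig x. With bar angle a, a point d along the bar and n above its mid plane is at jig y = 76 - d cos a + n sin a, z = 37 + d sin a + n cos a (mm). The hinge fork stands at jig y = 66 to 90 mm and is 46 mm high.
- bar_tab (a point): Centre of the upper face of the red tab at the bar's free end (tab 30 mm long, 34 mm wide, 13 mm thick): d = 181 mm, n = 6.5 mm. Axes: y from the tip to the hinge, z out of the upper face, which looks left while the bar is up. Push this face to the right and then down, following the arc about the hinge, to close the bar.
- lock_knob (a joint): Angle of the black wing knob on the bar, d = 146 mm (rad): 0 = wing in line with the bar, unlocked; grows clockwise seen from above; 1.57 = wing across the bar, T-foot locked under the slot's lips (stop at 1.6). Starts at 0 to 0.15; the foot enters the slot below 0.2. Friction 0.05 N m. Counts as locked from 1.25.
- knob_grip (a point): Point on the knob's axis at half the height of its wing (36 mm long, 12 mm wide, 22 mm high: 11 mm above and below). Axes: y along the wing, x across it (close the fingers along x), z out of the bar. With the bar closed it is at jig x = 0, y = -70 mm, z = 59 mm.
- phone_frame: Bystander: opened phone with battery and board, 152 x 76 x 9 mm, flat on the bench on the other side of the jig. Origin at the centre of its underside.
- phone_back: Bystander: display half of the opened phone, black with orange flex, 152 x 83 x 11 mm, far left. Origin under its centre.
- blue_driver: Bystander: blue screwdriver, 115 mm long, near the front edge on the left. Origin under its centre.
- pincette: Bystander: steel tweezers, 127 mm long, near the front edge on the right. Origin under its centre.

How it is judged (in metres and radians):
On the way, in this order (a step that is already met when the one before it is completed fails the run):
1. the mould is home and square against the end stop (x of mould in the frame of jig between -0.004 and 0.004 m and y of mould in the frame of jig between -0.006 and 0.006 m and z of mould in the frame of jig below 0.0105 m and angle between the x axis of mould and the x axis of jig, either way round below 0.06 rad), for 0.2 s.
2. the screen lies flat and centred on the mould, let go (all of step 1 and x of screen in the frame of mould between -0.009 and 0.009 m and y of screen in the frame of mould between -0.007 and 0.007 m and z of screen in the frame of mould between 0.009 and 0.0155 m and angle between the y axis of screen and the x axis of mould, either way round below 0.08 rad and angle between screen's own z axis and vertical below 0.06 rad and contact force between the fingers and screen below 0.1 N), for 0.2 s.
3. the clamp bar is down on the screen (all of step 1 and x of screen in the frame of mould between -0.009 and 0.009 m and y of screen in the frame of mould between -0.007 and 0.007 m and z of screen in the frame of mould between 0.009 and 0.0155 m and angle between the y axis of screen and the x axis of mould, either way round below 0.08 rad and angle between screen's own z axis and vertical below 0.06 rad and value of joint clamp_bar between -0.03 and 0.03 rad), for 0.1 s.
4. the wing knob is turned to locked (all of step 3 and value of joint lock_knob above 1.25 rad), for 0.1 s.
At the end, for the whole second after the job is handed in: Mould home (4 mm lengthwise, 6 mm sideways, 0.06 rad); screen flat on it, same side up, centred within 9 mm lengthwise and 7 mm sideways, square within 0.08 rad; clamp bar level on the screen within 0.03 rad; knob turned at least 1.25 rad; all at rest and let go (all of step 4 and contact force between the fingers and screen below 0.1 N and contact force between the fingers and mould below 0.1 N and linear speed of each of screen, mould below 0.02 m/s); the robot touches nothing.
It fails at once if the mould was lifted off the plate (z of mould in the frame of jig above 0.016 m).
It fails at once if one of the other things on the bench was moved over 20 mm (distance of any of phone_frame, phone_back, blue_driver, pincette from where it was at the start of the episode above 0.02 m).
It also fails if it takes over 69 s, if anything falls off the work surface, if the arm or the gripper's body presses on something with over 40 N, if the wrist force passes 120 N, or if a joint passes its speed limit or range.

## Working session

There is one attempt and no reset: what is moved stays moved. The work goes in short steps, Python scripts to look and compute and a tool call to move; the robot and the scene stay as the last step left them, time stands still between calls to the robot, and variables do not carry over. Pictures are saved under pics/ and viewed, at most 10 in all, crops included, and the job is handed in when it is done.

Besides the shell and the picture viewer there is one more tool, called as a command line: name --argument value ..., lists and objects as JSON in quotes. move_arm: Moves the arm, as the interface text tells. Its arguments: {"type":"object","properties":{"plan":{"type":"array","items":{"type":"object","properties":{"x":{"type":"number"},"y":{"type":"number"},"z":{"type":"number"},"rx":{"type":"number"},"ry":{"type":"number"},"rz":{"type":"number"}}}},"grip":{"type":"number"},"squeeze":{"type":"number"}},"required":["plan"]}

```bash
mkdir -p pics
cat > h.py <<'E'
import numpy as np, cv2
from workcell import *
from scipy.spatial.transform import Rotation as R
def cam(n):
    f=grab_frame(n); f['R']=cv2.Rodrigues(np.array(f['rvec'],float))[0]; f['t']=np.array(f['tvec'],float).ravel(); f['n']=n; return f
def ray(f,p):
    u=np.array([(p[0]-f['cx'])/f['fx'],(p[1]-f['cy'])/f['fy']])
    if f['n']=='wrist':
        r=np.linalg.norm(u); d=np.array([*(u/r*np.sin(r) if r>1e-9 else u),np.cos(r)])
    else: d=np.array([*u,1.])
    return -f['R'].T@f['t'], f['R'].T@(d/np.linalg.norm(d))
def atz(f,p,z):
    c,d=ray(f,p); return c+d*(z-c[2])/d[2]
def tri(obs):
    A=np.zeros((3,3));b=np.zeros(3)
    for f,p in obs:
        c,d=ray(f,p);M=np.eye(3)-np.outer(d,d);A+=M;b+=M@c
    x=np.linalg.solve(A,b); return x,[round(float(np.linalg.norm((np.eye(3)-np.outer(d,d))@(x-c))),1) for c,d in [ray(f,p) for f,p in obs]]
def cloud(f,mask):
    v,u=np.nonzero(mask&(f['z_map']>0)); z=f['z_map'][v,u]
    if f['n']=='wrist':
        q=np.stack([(u-f['cx'])/f['fx'],(v-f['cy'])/f['fy']],1); r=np.linalg.norm(q,axis=1)+1e-9
        k=np.tan(r)/r; P=np.c_[q*k[:,None],np.ones(len(z))]*z[:,None]
    else: P=np.c_[(u-f['cx'])/f['fx'],(v-f['cy'])/f['fy'],np.ones(len(z))]*z[:,None]
    return (P-f['t'])@f['R']
def rect(P):
    r=cv2.minAreaRect(P[:,:2].astype(np.float32)); return r
def save(f,name): cv2.imwrite('pics/'+name,f['img'][:,:,::-1])
E
cat > a.py <<'E'
from h import *
np.set_printoptions(precision=1,suppress=True)
print(state()['ee_pos'],state()['ee_rot'],pinch_z if not callable(pinch_z) else pinch_z())
F={n:cam(n) for n in('scene','side','wrist')}
for n in F: save(F[n],n+'0.png')
for l in ['jig','end_stop','t_slot','mould','screen','bar_hinge','bar_tab','knob_grip','phone_frame','phone_back','blue_driver','pincette']:
    obs=[]
    for n in F:
        r=landmark_of(n,l)
        if r: print(l,n,np.array(r[0]['point']),round(r[0]['p'],2)); 
        if r and r[0]['p']>.3: obs.append((F[n],r[0]['point']))
    if len(obs)>1: x=tri(obs);print('  tri',x[0],x[1])
for l in ['mould','screen','jig']:
    for n in F:
        m=masks_of(n,l)
        if m:
            P=cloud(F[n],m[0]['pixels'])
            if len(P)>20: print(l,n,round(m[0]['p'],2),len(P),'zmed',np.percentile(P[:,2],[5,50,95]),rect(P))
E
python3 a.py
```

```text
[214.1 533.1 213.1] [-179.9   -0.   158.1] 18.8
jig scene [371. 227.] 0.69
jig side [343.1 239.7] 0.77
  tri [538.  -44.4   6. ] [0.8, 0.8]
end_stop scene [381.  209.6] 0.63
end_stop side [373.1 238.3] 0.77
  tri [622.2 -39.8   7. ] [3.9, 3.9]
t_slot scene [395.5 225.2] 0.66
t_slot side [347.1 252. ] 0.61
  tri [ 542.3 -114.2   23.9] [7.1, 7.1]
mould scene [362.5 234.7] 0.76
mould side [324.3 240. ] 0.58
  tri [488.  -42.4   9.6] [1.4, 1.4]
screen scene [474.4 270.1] 0.72
screen wrist [ 72.2 389.4] 0.81
  tri [ 502.1 -326.5    0.7] [0.2, 0.2]
bar_hinge scene [341.8 208.5] 0.55
bar_hinge side [344.2 216.5] 0.71
  tri [554.3  53.8  22.6] [2.7, 2.7]
bar_tab scene [320.6 151. ] 0.72
bar_tab side [339.8 149.2] 0.79
  tri [546.4 116.3 198.9] [3.1, 3.1]
phone_frame scene [255.8 210.2] 0.91
phone_frame side [311.6 184.5] 0.9
  tri [474.7 308.9  -9.2] [4.2, 4.2]
phone_back scene [191.6 205.4] 0.79
phone_back side [283.7 163.1] 0.86
phone_back wrist [326.5 292.5] 0.7
  tri [382.6 477.9   1.6] [3.1, 3.4, 3.3]
blue_driver scene [240.  234.6] 0.62
pincette scene [478.  267.4] 0.67
mould scene 0.7
[... 157 characters left out ...]
 [ 9.2 17.3 20.9] ((492.8116455078125, -35.55809020996094), (123.8162612915039, 159.53253173828125), 84.56375122070312)
screen scene 0.93 1331 zmed [ 5.   8.8 10.8] ((515.7100830078125, -329.1369934082031), (72.3450698852539, 159.8837432861328), 84.7817153930664)
screen wrist 0.68 241 zmed [ 3.6  9.5 11. ] ((324.49359130859375, 28.696319580078125), (92.72364807128906, 886.175048828125), 23.74600601196289)
jig scene 0.57 2694 zmed [  5.3  11.7 183. ] ((663.0986938476562, 66.50978088378906), (632.2793579101562, 231.63973999023438), 35.61254119873047)
jig side 0.89 1942 zmed [  4.5  24.9 203.2] ((516.4251708984375, -191.80816650390625), (1255.5906982421875, 255.040283203125), 89.60835266113281)
```

View pics/scene0.png

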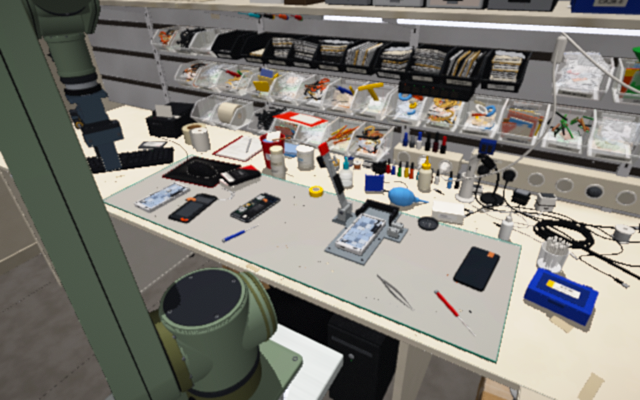

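View pics/side0.png

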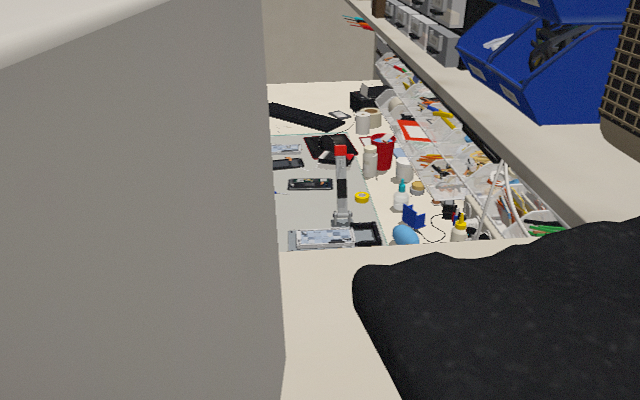

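Scene view: jig at about (370,230) px with the bar leaning left, screen at (476,268), tweezers at (393,290). The side view shows bar and mould edge-on around (340,150–240). I'll move the wrist camera over the jig.

move_arm --plan '[{"z":-18,"rz":0.148},{"z":-18,"rz":0.148},{"z":-18,"rz":0.148},{"z":-18,"rz":0.148},{"z":-18,"rz":0.148},{"z":-18,"rz":0.148},{"z":-18,"rz":0.148},{"z":-18,"rz":0.148}]' --grip 0

```text
schema error: expected keys x, y, z, rx, ry, rz
```

move_arm --plan '[{"x":-45,"y":16},{"x":-45,"y":16},{"x":-45,"y":16},{"x":-45,"y":16},{"x":-45,"y":16},{"x":-45,"y":16},{"x":-45,"y":16},{"x":-45,"y":16},{"x":-45,"y":16},{"x":-45,"y":16}]'

```text
schema error: expected keys x, y, z, rx, ry, rz
```

move_arm --plan '[{"x":-45,"y":16},{"x":-45,"y":16},{"x":-33,"y":16},{},{}]'

```text
schema error: expected keys x, y, z, rx, ry, rz
```

move_arm --plan '[{"x":0,"y":0,"z":-18,"rx":0,"ry":0,"rz":0.148},{"x":0,"y":0,"z":-18,"rx":0,"ry":0,"rz":0.148},{"x":0,"y":0,"z":-18,"rx":0,"ry":0,"rz":0.148},{"x":0,"y":0,"z":-18,"rx":0,"ry":0,"rz":0.148},{"x":0,"y":0,"z":-18,"rx":0,"ry":0,"rz":0.148},{"x":0,"y":0,"z":-18,"rx":0,"ry":0,"rz":0.148},{"x":0,"y":0,"z":-18,"rx":0,"ry":0,"rz":0.148},{"x":0,"y":0,"z":-18,"rx":0,"ry":0,"rz":0.148}]' --grip 0

```text
time_s: 3.2
ee_pos: [214.2, 533.5, 358.7]
ee_rot: [180.0, -0.0, 89.9]
force: [-0.6, 0.1, 0.2]
gripper_width: 30.0
gripper_force: 0.0
```

move_arm --plan '[{"x":-45,"y":16,"z":0,"rx":0,"ry":0,"rz":0},{"x":-45,"y":16,"z":0,"rx":0,"ry":0,"rz":0},{"x":-45,"y":16,"z":0,"rx":0,"ry":0,"rz":0},{"x":-45,"y":16,"z":0,"rx":0,"ry":0,"rz":0},{"x":-45,"y":16,"z":0,"rx":0,"ry":0,"rz":0},{"x":-45,"y":16,"z":0,"rx":0,"ry":0,"rz":0},{"x":-45,"y":16,"z":0,"rx":0,"ry":0,"rz":0},{"x":-45,"y":16,"z":0,"rx":0,"ry":0,"rz":0},{"x":-45,"y":16,"z":0,"rx":0,"ry":0,"rz":0},{"x":-45,"y":16,"z":0,"rx":0,"ry":0,"rz":0}]'

```text
time_s: 4.2
ee_pos: [376.6, 82.5, 358.3]
ee_rot: [179.9, -0.0, 90.3]
force: [1.4, 0.9, 0.1]
gripper_width: 0.0
gripper_force: 0.0
```

move_arm --plan '[{"x":-45,"y":16,"z":0,"rx":0,"ry":0,"rz":0},{"x":-45,"y":16,"z":0,"rx":0,"ry":0,"rz":0},{"x":-33,"y":16,"z":0,"rx":0,"ry":0,"rz":0},{"x":0,"y":0,"z":0,"rx":0,"ry":0,"rz":0},{"x":0,"y":0,"z":0,"rx":0,"ry":0,"rz":0}]'

```text
time_s: 4.7
ee_pos: [425.0, -38.7, 357.7]
ee_rot: [-180.0, -0.0, 90.2]
force: [-0.1, 0.1, -0.8]
gripper_width: 0.4
gripper_force: 0.0
```

```bash
cat > b.py <<'E'
import sys
from h import *
np.set_printoptions(precision=1,suppress=True)
tag=sys.argv[1]; labels=sys.argv[2].split(',')
s=state(); print(s['time_s'],s['ee_pos'],s['ee_rot'])
f=cam('wrist'); save(f,'w%s.png'%tag); print('cam',-f['R'].T@f['t'])
for l in labels:
    r=landmark_of('wrist',l)
    for k in r[:2]: print(l,np.array(k['point']),round(k['p'],2),'at z0/8/20',atz(f,k['point'],0)[:2],atz(f,k['point'],8)[:2],atz(f,k['point'],20)[:2])
    m=masks_of('wrist',l)
    if m:
        M=cv2.erode(m[0]['pixels'].astype(np.uint8),np.ones((3,3)))>0
        P=cloud(f,M)
        if len(P)>20: print('   mask',round(m[0]['p'],2),m[0]['box'],'z',np.percentile(P[:,2],[5,50,95]),rect(P))
    if r: f.setdefault('L',{})[l]=(r[0]['point'],r[0]['p'])
import pickle; f['masks']=0; pickle.dump(f,open('f%s.pkl'%tag,'wb'))
E
python3 b.py 1 jig,end_stop,t_slot,mould,screen,bar_hinge,bar_tab,knob_grip,pincette
```

```text
4.7 [425.  -38.7 357.7] [-180.    -0.    90.2]
cam [425.1  34.6 529.2]
   mask 0.7 [419.4, 80.4, 67.9, 83.0] z [ 50.5 175.3 220. ] ((544.65771484375, 80.72713470458984), (97.66683959960938, 32.595394134521484), 88.27145385742188)
end_stop [434.8 157.8] 0.66 at z0/8/20 [631.8 -35.1] [628.7 -34.1] [624.  -32.5]
   mask 0.84 [375.9, 128.7, 152.8, 171.1] z [  7.4   9.9 210.3] ((512.6734008789062, -33.76332092285156), (255.5417938232422, 231.3788299560547), 38.20133590698242)
t_slot [390.8 197.8] 0.7 at z0/8/20 [ 552.9 -110.1] [ 551.  -107.9] [ 548.1 -104.6]
t_slot [433.7  48.3] 0.19 at z0/8/20 [624.5 162.9] [621.5 161. ] [616.9 158.1]
   mask 0.59 [377.3, 126.4, 153.8, 172.6] z [  7.4   9.9 210.1] ((512.9833984375, -33.376220703125), (257.22198486328125, 231.04061889648438), 39.14451599121094)
mould [362.6 159.7] 0.9 at z0/8/20 [498.9 -41.8] [497.7 -40.6] [496.1 -38.9]
   mask 0.78 [360.1, 159.2, 96.6, 44.0] z [17.8 20.  22.4] ((491.0280456542969, -35.87748718261719), (74.89898681640625, 155.84336853027344), 89.03990173339844)
bar_hinge [392.7 114. ] 0.86 at z0/8/20 [549.7  39.2] [547.8  39.1] [545.  39.]
   mask 0.75 [420.4, 79.5, 68.1, 82.4] z [ 50.2 176.  220. ] ((545.6893920898438, 79.99925231933594), (32.44569396972656, 95.22308349609375), 0.9632918834686279)
bar_tab [433.5  46.8] 0.79 at z0/8/20 [624.1 165.7] [621.1 163.7] [616.6 160.8]
   mask 0.46 [378.6, 126.8, 155.5, 172.8] z [  7.4   9.9 210.3] ((512.95068359375, -31.931488037109375), (253.7402801513672, 228.64796447753906), 39.09130096435547)
knob_grip [421.9  54.4] 0.73 at z0/8/20 [601.9 149.1] [599.2 147.3] [595.2 144.8]
   mask 0.65 [424.2, 66.0, 16.3, 48.5] z [176.6 181.7 193.5] ((546.1666870117188, 78.41773986816406), (14.720487594604492, 18.844158172607422), 39.886924743652344)
pincette [432.8 158.3] 0.69 at z0/8/20 [627.9 -36.2] [624.9 -35.1] [620.3 -33.5]
```

Run:
```python
import cv2
i=cv2.imread('pics/w1.png')[10:260,240:500]; cv2.imwrite('pics/w1c.png',cv2.resize(i,None,fx=2.4,fy=2.4,interpolation=cv2.INTER_CUBIC))
```

```text
(no output)
```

View pics/w1c.png

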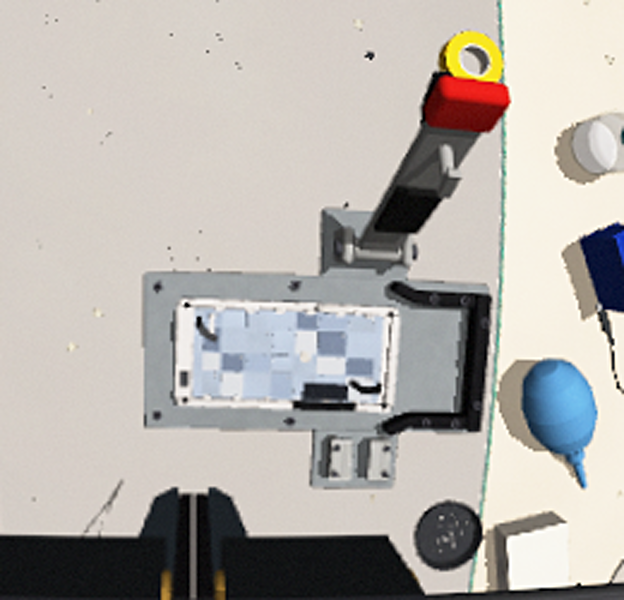

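Wrist view (crop): mould in the plate at crop (290,355), end stop at (475,360), hinge at (375,245), slot at (360,458), bar tab at (465,100). Now I fit the jig frame and mould accurately from depth.

```bash
cat > jig.py <<'E'
import pickle,sys
from h import *
np.set_printoptions(precision=1,suppress=True)
f=pickle.load(open(sys.argv[1],'rb'))
P=cloud(f,np.ones((400,640),bool))
def sel(x0,x1,y0,y1,z0,z1):
    m=(P[:,0]>x0)&(P[:,0]<x1)&(P[:,1]>y0)&(P[:,1]<y1)&(P[:,2]>z0)&(P[:,2]<z1); return P[m]
print('bench',np.median(sel(300,370,-100,50,-20,20)[:,2]))
L=sel(375,515,-120,60,6,40)
# plate lateral edges over x, near edge over y
xs=np.arange(390,510,6.); 
lo=[];hi=[]
for x in xs:
    q=L[abs(L[:,0]-x)<3]
    if len(q)>5: lo.append((x,q[:,1].min())); hi.append((x,q[:,1].max()))
for n,e in(('right',lo),('left',hi)):
    e=np.array(e);p=np.polyfit(e[:,0],e[:,1],1);r=e[:,1]-np.polyval(p,e[:,0]);k=abs(r)<3;p=np.polyfit(e[k,0],e[k,1],1)
    print(n,'slope deg',np.degrees(np.arctan(p[0])),'y at 400,500',np.polyval(p,[400,500]))
e=[]
for y in np.arange(-85,20,6.):
    q=L[abs(L[:,1]-y)<3]
    if len(q)>5:e.append((y,q[:,0].min()))
e=np.array(e);p=np.polyfit(e[:,0],e[:,1],1);print('near edge slope deg',-np.degrees(np.arctan(p[0])),'x at -35',np.polyval(p,-35))
M=sel(395,590,-85,15,15,30); M=M[M[:,2]<24]
print('mould?',rect(M[(M[:,0]<585)]),np.median(M[:,2]))
S=sel(600,660,-90,20,20,40); print('stop',rect(S),np.median(S[:,2]))
T=sel(510,580,-135,-90,18,40);print('slot',rect(T),np.median(T[:,2]))
E
python3 jig.py f1.pkl
```

```text
bench 0.7321283158331028
right slope deg 0.16630397335585512 y at 400,500 [-90.9 -90.6]
left slope deg -1.3216494125088574 y at 400,500 [21.1 18.8]
near edge slope deg -0.449902874529538 x at -35 391.03825334992547
mould? ((498.4993896484375, -34.88127136230469), (99.56686401367188, 170.5139923095703), 89.81341552734375) 20.00673468097113
stop ((618.5191650390625, -36.533634185791016), (100.1845932006836, 35.91029739379883), 89.89404296875) 28.07619435701051
slot ((545.3062744140625, -107.3877182006836), (45.36054229736328, 32.371788024902344), 0.7166241407394409) 26.259511914618045
```

move_arm --plan '[{"x":1,"y":-17,"z":45,"rx":0,"ry":0,"rz":0},{"x":1,"y":-17,"z":45,"rx":0,"ry":0,"rz":0},{"x":1,"y":-16,"z":45,"rx":0,"ry":0,"rz":0.007},{"x":0,"y":0,"z":45,"rx":0,"ry":0,"rz":0},{"x":0,"y":0,"z":45,"rx":0,"ry":0,"rz":0},{"x":0,"y":0,"z":45,"rx":0,"ry":0,"rz":0},{"x":0,"y":0,"z":45,"rx":0,"ry":0,"rz":0},{"x":0,"y":0,"z":30,"rx":0,"ry":0,"rz":0},{"x":0,"y":0,"z":0,"rx":0,"ry":0,"rz":0},{"x":0,"y":0,"z":0,"rx":0,"ry":0,"rz":0}]'

```text
time_s: 6.65
ee_pos: [375.6, -35.7, 13.3]
ee_rot: [-180.0, -0.0, 89.9]
force: [0.9, -0.3, -0.7]
gripper_width: 0.7
gripper_force: 0.0
```

move_arm --plan '[{"x":0,"y":6,"z":0,"rx":0,"ry":0,"rz":0},{"x":0,"y":6,"z":0,"rx":0,"ry":0,"rz":0},{"x":0,"y":6,"z":0,"rx":0,"ry":0,"rz":0},{"x":0,"y":6,"z":0,"rx":0,"ry":0,"rz":0},{"x":0,"y":6,"z":0,"rx":0,"ry":0,"rz":0},{"x":0,"y":6,"z":0,"rx":0,"ry":0,"rz":0}]'

```text
time_s: 7.25
ee_pos: [410.4, -35.6, 12.9]
ee_rot: [-179.9, -0.0, 89.9]
force: [-4.0, -1.0, 2.3]
gripper_width: 0.2
gripper_force: 1.6
```

move_arm --plan '[{"x":0,"y":4,"z":0,"rx":0,"ry":0,"rz":0},{"x":0,"y":4,"z":0,"rx":0,"ry":0,"rz":0},{"x":0,"y":4,"z":0,"rx":0,"ry":0,"rz":0},{"x":0,"y":4,"z":0,"rx":0,"ry":0,"rz":0},{"x":0,"y":4,"z":0,"rx":0,"ry":0,"rz":0},{"x":0,"y":4,"z":0,"rx":0,"ry":0,"rz":0},{"x":0,"y":4,"z":0,"rx":0,"ry":0,"rz":0},{"x":0,"y":4,"z":0,"rx":0,"ry":0,"rz":0},{"x":0,"y":4,"z":0,"rx":0,"ry":0,"rz":0}]'

```text
time_s: 8.15
ee_pos: [447.2, -35.7, 12.9]
ee_rot: [-180.0, -0.0, 89.9]
force: [-1.7, 0.1, 0.9]
gripper_width: 0.5
gripper_force: 0.9
```

move_arm --plan '[{"x":0,"y":2,"z":0,"rx":0,"ry":0,"rz":0},{"x":0,"y":2,"z":0,"rx":0,"ry":0,"rz":0},{"x":0,"y":1.5,"z":0,"rx":0,"ry":0,"rz":0}]'

```text
time_s: 8.45
ee_pos: [452.3, -35.7, 12.9]
ee_rot: [-180.0, -0.0, 89.9]
force: [-3.2, 0.6, 2.4]
gripper_width: 0.5
gripper_force: 1.4
```

move_arm --plan '[{"x":0,"y":1.5,"z":0,"rx":0,"ry":0,"rz":0},{"x":0,"y":1,"z":0,"rx":0,"ry":0,"rz":0}]'

```text
time_s: 8.65
ee_pos: [455.2, -35.7, 13.0]
ee_rot: [180.0, -0.0, 89.9]
force: [-1.5, -0.6, 0.3]
gripper_width: 0.5
gripper_force: 0.8
```

move_arm --plan '[{"x":0,"y":1,"z":0,"rx":0,"ry":0,"rz":0},{"x":0,"y":1,"z":0,"rx":0,"ry":0,"rz":0}]'

```text
time_s: 8.85
ee_pos: [457.4, -35.7, 13.0]
ee_rot: [180.0, -0.0, 89.9]
force: [-2.3, 0.1, 0.1]
gripper_width: 0.8
gripper_force: 0.8
```

move_arm --plan '[{"x":0,"y":1,"z":0,"rx":0,"ry":0,"rz":0},{"x":0,"y":1,"z":0,"rx":0,"ry":0,"rz":0}]'

```text
time_s: 9.05
ee_pos: [458.5, -35.7, 12.9]
ee_rot: [-179.9, -0.0, 89.9]
force: [-4.3, -1.0, 3.2]
gripper_width: 0.4
gripper_force: 2.4
```

move_arm --plan '[{"x":0,"y":1,"z":0,"rx":0,"ry":0,"rz":0},{"x":0,"y":1,"z":0,"rx":0,"ry":0,"rz":0}]'

```text
time_s: 9.25
ee_pos: [458.5, -35.7, 12.9]
ee_rot: [-179.7, -0.0, 89.9]
force: [-7.9, -1.7, 8.6]
gripper_width: 0.7
gripper_force: 4.8
```

move_arm --plan '[{"x":0,"y":1,"z":0,"rx":0,"ry":0,"rz":0},{"x":0,"y":-6,"z":0,"rx":0,"ry":0,"rz":0},{"x":0,"y":-14,"z":0,"rx":0,"ry":0,"rz":0},{"x":0,"y":0,"z":-45,"rx":0,"ry":0,"rz":0},{"x":0,"y":0,"z":-45,"rx":0,"ry":0,"rz":0},{"x":0,"y":8,"z":-45,"rx":0,"ry":0,"rz":0},{"x":0,"y":8,"z":-45,"rx":0,"ry":0,"rz":0},{"x":0,"y":8,"z":-45,"rx":0,"ry":0,"rz":0},{"x":0,"y":8,"z":-20,"rx":0,"ry":0,"rz":0},{"x":0,"y":0,"z":0,"rx":0,"ry":0,"rz":0}]'

```text
time_s: 10.25
ee_pos: [477.6, -36.0, 261.5]
ee_rot: [179.4, 0.0, 89.9]
force: [0.0, -0.0, 0.3]
gripper_width: 0.5
gripper_force: 0.0
```

```bash
python3 b.py 2 end_stop,t_slot,mould,bar_hinge,bar_tab,knob_grip; python3 jig.py f2.pkl
```

```text
10.25 [477.6 -36.  261.5] [179.4   0.   89.9]
cam [476.1  37.6 432.9]
end_stop [421.8 171.8] 0.61 at z0/8/20 [631.2 -42.7] [628.3 -41.2] [624.  -38.9]
   mask 0.86 [345.9, 121.4, 182.8, 219.1] z [  7.5   9.8 215.7] ((514.0548095703125, -33.31439208984375), (260.7597961425781, 225.15394592285156), 34.433902740478516)
t_slot [366.5 218.2] 0.98 at z0/8/20 [ 550.  -113.7] [ 548.6 -110.9] [ 546.6 -106.7]
   mask 0.93 [348.8, 120.5, 184.4, 224.9] z [  7.5   9.8 215.7] ((513.3070678710938, -33.29954528808594), (257.8948974609375, 230.4430389404297), 38.28017044067383)
mould [368.8 167.2] 0.8 at z0/8/20 [550.5 -36.7] [549.1 -35.4] [547.  -33.3]
   mask 0.85 [367.3, 169.6, 111.6, 50.8] z [18.  19.9 22.3] ((545.971923828125, -33.81712341308594), (71.3965072631836, 152.5555419921875), 89.8695297241211)
bar_hinge [368.  113.6] 0.81 at z0/8/20 [547.7  39.6] [546.4  39.6] [544.4  39.5]
   mask 0.87 [398.8, 63.6, 78.0, 113.2] z [ 57.5 180.1 220.1] ((545.8353271484375, 75.63079833984375), (81.59003448486328, 32.51520538330078), 89.7108383178711)
bar_tab [408.4  21. ] 0.89 at z0/8/20 [607.4 179.7] [6
[... 245 characters left out ...]
3.6] ((545.662109375, 78.70709228515625), (22.450870513916016, 6.031023025512695), 86.4961929321289)
bench 0.7571708536153123
right slope deg -0.16986466746515552 y at 400,500 [-90.  -90.3]
left slope deg -1.230054145183057 y at 400,500 [20.8 18.7]
near edge slope deg -0.45912832821857086 x at -35 390.59848774722127
mould? ((526.7410888671875, -35.81037139892578), (116.66771697998047, 98.78885650634766), 0.47970548272132874) 20.016621222742884
stop ((618.2557373046875, -36.36209487915039), (98.50745391845703, 36.412559509277344), 89.98843383789062) 26.771884256254964
slot ((545.4710083007812, -109.02792358398438), (30.806161880493164, 44.17000198364258), 89.75858306884766) 26.308184719690097
```

move_arm --plan '[{"x":-44,"y":0,"z":0,"rx":0,"ry":0,"rz":0},{"x":-44,"y":0,"z":0,"rx":0,"ry":0,"rz":0},{"x":-44,"y":0,"z":0,"rx":0,"ry":0,"rz":0},{"x":-44,"y":0,"z":0,"rx":0,"ry":0,"rz":0},{"x":-44,"y":0,"z":0,"rx":0,"ry":0,"rz":0},{"x":-44,"y":0,"z":0,"rx":0,"ry":0,"rz":0.07}]' --grip 1

```text
time_s: 11.5
ee_pos: [473.3, -301.6, 258.0]
ee_rot: [180.0, -0.0, 85.8]
force: [1.0, 0.6, 0.0]
gripper_width: 45.5
gripper_force: 0.0
```

move_arm --plan '[{"x":0,"y":0,"z":0,"rx":0,"ry":0,"rz":0.15},{"x":0,"y":0,"z":0,"rx":0,"ry":0,"rz":0.15},{"x":0,"y":0,"z":0,"rx":0,"ry":0,"rz":0.15},{"x":0,"y":0,"z":0,"rx":0,"ry":0,"rz":0.15},{"x":0,"y":0,"z":0,"rx":0,"ry":0,"rz":0.15},{"x":0,"y":0,"z":0,"rx":0,"ry":0,"rz":0.15},{"x":0,"y":0,"z":0,"rx":0,"ry":0,"rz":0.15},{"x":0,"y":0,"z":0,"rx":0,"ry":0,"rz":0.15},{"x":0,"y":0,"z":0,"rx":0,"ry":0,"rz":0.15},{"x":0,"y":0,"z":0,"rx":0,"ry":0,"rz":0.15}]'

```text
time_s: 12.5
ee_pos: [473.6, -299.8, 257.8]
ee_rot: [-180.0, 0.0, -0.4]
force: [-0.4, 0.4, 0.2]
gripper_width: 91.0
gripper_force: 0.0
```

```bash
cat > scr.py <<'E'
import sys
from h import *
np.set_printoptions(precision=1,suppress=True)
s=state(); print(s['time_s'],s['ee_pos'],s['ee_rot'],s['force'],s['gripper_width'])
f=cam('wrist'); save(f,'s%s.png'%sys.argv[1])
m=masks_of('wrist','screen')[0]; print(m['p'],m['box'])
lm=landmark_of('wrist','screen'); print([ (k['point'],k['p'],atz(f,k['point'],0)) for k in lm[:1]])
P=cloud(f,m['pixels']);print('z',np.percentile(P[:,2],[5,50,95]))
z=float(sys.argv[2])
# contour cast on plane z (top face)
c=max(cv2.findContours(m['pixels'].astype(np.uint8),cv2.RETR_EXTERNAL,cv2.CHAIN_APPROX_NONE)[0],key=len)[:,0]
Q=np.array([atz(f,p,z) for p in c]); print('contour',rect(Q)); P=P[abs(P[:,2]-z)<5]; print('cloud',rect(P))
E
python3 scr.py 1 8
```

```text
12.5 [ 473.6 -299.8  257.8] [-180.     0.    -0.4] [-0.4  0.4  0.2] 91.02526512744701
0.56 [340.6, 139.6, 65.8, 107.7]
[([335.8, 140.6], 0.56, array([ 511.6, -322.3,    0. ]))]
z [6.5 8.4 9.8]
contour ((511.3610534667969, -328.88671875), (72.7065200805664, 146.7867889404297), 84.46005249023438)
cloud ((511.28643798828125, -329.3467102050781), (71.48106384277344, 146.73178100585938), 84.2139892578125)
```

move_arm --plan '[{"x":17,"y":14.3,"z":40,"rx":0,"ry":0,"rz":0},{"x":17,"y":14.3,"z":40,"rx":0,"ry":0,"rz":0},{"x":0,"y":0,"z":40,"rx":0,"ry":0,"rz":0.093},{"x":0,"y":0,"z":40,"rx":0,"ry":0,"rz":0},{"x":0,"y":0,"z":0,"rx":0,"ry":0,"rz":0}]'

```text
time_s: 13.15
ee_pos: [504.0, -326.1, 92.3]
ee_rot: [-179.6, 0.6, -5.2]
force: [-1.2, 0.3, -0.4]
gripper_width: 91.2
gripper_force: 0.0
```

```bash
python3 scr.py 2 8
```

```text
13.15 [ 504.  -326.1   92.3] [-179.6    0.6   -5.2] [-1.2  0.3 -0.4] 91.15363149682351
0.81 [322.7, 182.3, 88.0, 156.8]
[([318.2, 187.5], 0.95, array([ 513.9, -325. ,    0. ]))]
z [6.9 8.4 9.6]
contour ((515.9671630859375, -329.36529541015625), (69.92394256591797, 136.71701049804688), 84.23824310302734)
cloud ((515.671142578125, -329.371337890625), (70.44730377197266, 137.3988037109375), 84.22858428955078)
```

move_arm --plan '[{"x":0,"y":0,"z":30,"rx":0,"ry":0,"rz":0},{"x":0,"y":0,"z":30,"rx":0,"ry":0,"rz":0},{"x":0,"y":0,"z":15,"rx":0,"ry":0,"rz":0},{"x":0,"y":0,"z":0,"rx":0,"ry":0,"rz":0},{"x":0,"y":0,"z":0,"rx":0,"ry":0,"rz":0}]'

```text
time_s: 13.8
ee_pos: [509.1, -329.5, 25.4]
ee_rot: [179.9, -0.2, -5.4]
force: [-0.4, 0.1, -0.3]
gripper_width: 91.3
gripper_force: 0.0
```

move_arm --plan '[{"x":0,"y":0,"z":10,"rx":0,"ry":0,"rz":0},{"x":0,"y":0,"z":9,"rx":0,"ry":0,"rz":0},{"x":0,"y":0,"z":0,"rx":0,"ry":0,"rz":0},{"x":0,"y":0,"z":0,"rx":0,"ry":0,"rz":0}]'

```text
time_s: 14.2
ee_pos: [507.4, -328.3, 3.7]
ee_rot: [-180.0, 0.0, -5.4]
force: [0.8, -0.1, -0.2]
gripper_width: 91.1
gripper_force: 0.0
```

move_arm --plan '[{"x":0,"y":0,"z":0,"rx":0,"ry":0,"rz":0},{"x":0,"y":0,"z":0,"rx":0,"ry":0,"rz":0},{"x":0,"y":0,"z":0,"rx":0,"ry":0,"rz":0},{"x":0,"y":0,"z":0,"rx":0,"ry":0,"rz":0},{"x":0,"y":0,"z":0,"rx":0,"ry":0,"rz":0}]' --grip 0.6 --squeeze 12

```text
time_s: 14.7
ee_pos: [507.7, -328.5, 4.1]
ee_rot: [180.0, -0.0, -5.4]
force: [0.1, 0.5, 0.4]
gripper_width: 69.9
gripper_force: 12.0
```

move_arm --plan '[{"x":0,"y":0,"z":-6,"rx":0,"ry":0,"rz":0},{"x":0,"y":0,"z":-12,"rx":0,"ry":0,"rz":0},{"x":0,"y":0,"z":-20,"rx":0,"ry":0,"rz":0},{"x":0,"y":0,"z":-20,"rx":0,"ry":0,"rz":0},{"x":0,"y":0,"z":-20,"rx":0,"ry":0,"rz":-0.047},{"x":0,"y":0,"z":-10,"rx":0,"ry":0,"rz":-0.04},{"x":0,"y":0,"z":0,"rx":0,"ry":0,"rz":0}]'

```text
time_s: 15.4
ee_pos: [508.7, -329.2, 94.7]
ee_rot: [179.8, -0.2, -0.4]
force: [-0.3, -0.6, -0.4]
gripper_width: 69.6
gripper_force: 12.0
```

```bash
python3 scr.py 3 97
```

```text
15.4 [ 508.7 -329.2   94.7] [179.8  -0.2  -0.4] [-0.3 -0.6 -0.4] 69.58963143788583
0.91 [319.5, 209.1, 131.4, 202.5]
[([318.0, 232.1], 0.57, array([ 477.1, -327.6,    0. ]))]
z [ 97.7  99.1 100.2]
contour ((541.1666259765625, -329.70928955078125), (70.14556884765625, 88.29638671875), 89.38634490966797)
cloud ((521.8427734375, -329.3716125488281), (70.3769302368164, 126.67462921142578), 89.06915283203125)
```

move_arm --plan '[{"x":4,"y":-20,"z":0,"rx":0,"ry":0,"rz":0},{"x":4,"y":-40,"z":0,"rx":0,"ry":0,"rz":0},{"x":4,"y":-40,"z":0,"rx":0,"ry":0,"rz":0},{"x":4,"y":-40,"z":0,"rx":0,"ry":0,"rz":0},{"x":4,"y":-40,"z":0,"rx":0,"ry":0,"rz":0},{"x":4,"y":-40,"z":0,"rx":0,"ry":0,"rz":0},{"x":4,"y":-40,"z":0,"rx":0,"ry":0,"rz":0},{"x":4,"y":-20,"z":0,"rx":0,"ry":0,"rz":0},{"x":0,"y":-14,"z":0,"rx":0,"ry":0,"rz":0},{"x":0,"y":0,"z":0,"rx":0,"ry":0,"rz":0}]'

```text
time_s: 16.55
ee_pos: [541.1, -33.4, 91.3]
ee_rot: [-180.0, 0.1, -0.3]
force: [-0.4, -0.4, -0.5]
gripper_width: 69.9
gripper_force: 12.0
```

move_arm --plan '[{"x":0,"y":0,"z":15,"rx":0,"ry":0,"rz":0},{"x":0,"y":0,"z":0,"rx":0,"ry":0,"rz":0},{"x":0,"y":0,"z":0,"rx":0,"ry":0,"rz":0}]'

```text
time_s: 16.85
ee_pos: [541.2, -35.7, 76.7]
ee_rot: [180.0, 0.1, -0.5]
force: [0.1, 0.3, -0.2]
gripper_width: 69.6
gripper_force: 12.0
```

```bash
python3 scr.py 4 84
python3 - <<'E'
from h import *
for l in('t_slot','bar_hinge','end_stop'):
    pass
E
```

```text
16.85 [541.2 -35.7  76.7] [180.    0.1  -0.5] [ 0.1  0.3 -0.2] 69.61216938249744
0.8 [320.1, 208.5, 127.0, 198.2]
[]
z [79.4 81.  82. ]
contour ((575.2849731445312, -36.29638671875), (68.08447265625, 85.7553939819336), 89.08782196044922)
cloud ((554.3441162109375, -35.95030212402344), (69.93461608886719, 126.74018096923828), 89.07310485839844)
```

move_arm --plan '[{"x":1.3,"y":-0.6,"z":15,"rx":0,"ry":0,"rz":0},{"x":0,"y":0,"z":15,"rx":0,"ry":0,"rz":0},{"x":0,"y":0,"z":12,"rx":0,"ry":0,"rz":0},{"x":0,"y":0,"z":5,"rx":0,"ry":0,"rz":0},{"x":0,"y":0,"z":2,"rx":0,"ry":0,"rz":0},{"x":0,"y":0,"z":0,"rx":0,"ry":0,"rz":0},{"x":0,"y":0,"z":0,"rx":0,"ry":0,"rz":0}]'

```text
time_s: 17.7
ee_pos: [543.4, -34.1, 28.5]
ee_rot: [-180.0, -0.1, -0.4]
force: [0.5, -0.0, 0.0]
gripper_width: 69.7
gripper_force: 12.0
```

move_arm --plan '[{"x":0,"y":0,"z":1,"rx":0,"ry":0,"rz":0},{"x":0,"y":0,"z":1,"rx":0,"ry":0,"rz":0},{"x":0,"y":0,"z":0,"rx":0,"ry":0,"rz":0}]'

```text
time_s: 18.0
ee_pos: [543.0, -34.0, 26.0]
ee_rot: [-180.0, -0.0, -0.4]
force: [-0.2, 0.1, -1.3]
gripper_width: 69.9
gripper_force: 12.0
```

move_arm --plan '[{"x":0,"y":0.8,"z":1,"rx":0,"ry":0,"rz":0},{"x":0,"y":0,"z":0.7,"rx":0,"ry":0,"rz":0},{"x":0,"y":0,"z":0,"rx":0,"ry":0,"rz":0}]'

```text
time_s: 18.3
ee_pos: [543.0, -35.0, 24.6]
ee_rot: [180.0, -0.0, -0.4]
force: [-1.6, -0.0, 3.4]
gripper_width: 69.9
gripper_force: 12.0
```

move_arm --plan '[{"x":0,"y":0,"z":0,"rx":0,"ry":0,"rz":0},{"x":0,"y":0,"z":0,"rx":0,"ry":0,"rz":0},{"x":0,"y":0,"z":0,"rx":0,"ry":0,"rz":0},{"x":0,"y":0,"z":-6,"rx":0,"ry":0,"rz":0},{"x":0,"y":0,"z":-15,"rx":0,"ry":0,"rz":0},{"x":0,"y":0,"z":-30,"rx":0,"ry":0,"rz":0},{"x":0,"y":0,"z":-40,"rx":0,"ry":0,"rz":0},{"x":-20,"y":0,"z":-40,"rx":0,"ry":0,"rz":0},{"x":-20,"y":0,"z":-40,"rx":0,"ry":0,"rz":0},{"x":-20,"y":0,"z":-40,"rx":0,"ry":0,"rz":0}]' --grip 0.87

```text
time_s: 19.3
ee_pos: [482.0, -34.4, 237.1]
ee_rot: [-180.0, -0.0, -0.4]
force: [1.4, -0.4, -0.2]
gripper_width: 79.2
gripper_force: 0.0
```

move_arm --plan '[{"x":-20,"y":0,"z":-40,"rx":0,"ry":0,"rz":0},{"x":-20,"y":0,"z":-30,"rx":0,"ry":0,"rz":0},{"x":0,"y":0,"z":0,"rx":0,"ry":0,"rz":0},{"x":0,"y":0,"z":0,"rx":0,"ry":0,"rz":0}]' --grip 0

```text
time_s: 19.7
ee_pos: [442.9, -34.2, 305.9]
ee_rot: [180.0, -0.1, -0.4]
force: [0.2, 0.0, -0.9]
gripper_width: 49.9
gripper_force: 0.0
```

```bash
python3 scr.py 5 28;  python3 b.py 3 bar_hinge,bar_tab,knob_grip,mould,t_slot
python3 - <<'E'
import cv2
i=cv2.imread('pics/w3.png');cv2.imwrite('pics/w3c.png',cv2.resize(i[60:360,150:550],None,fx=1.9,fy=1.9))
E
```

```text
19.7 [442.9 -34.2 305.9] [180.   -0.1  -0.4] [ 0.2  0.  -0.9] 49.91552262742006
0.8 [319.4, 95.5, 53.3, 97.9]
[([316.9, 96.7], 0.59, array([545.5, -30.6,   0. ]))]
z [27.3 28.9 30.4]
contour ((547.0518798828125, -35.828006744384766), (70.00556182861328, 144.25546264648438), 89.3578872680664)
cloud ((547.17822265625, -35.61733627319336), (70.3207015991211, 145.0343780517578), 88.98834991455078)
19.85 [442.7 -34.1 303.7] [-180.     0.2   -0.4]
cam [516.7 -34.6 474.9]
bar_hinge [263.6  90.9] 0.82 at z0/8/20 [554.8  50.9] [554.2  49.4] [553.2  47.3]
   mask 0.69 [210.8, 88.9, 123.1, 37.2] z [ 52.9 172.8 219.6] ((547.4819946289062, 73.58634948730469), (31.910066604614258, 81.63326263427734), 1.452358365058899)
bar_tab [163.7  90.4] 0.64 at z0/8/20 [570.  221.8] [569.1 217.5] [567.8 211. ]
bar_tab [412.7 223.8] 0.54 at z0/8/20 [ 338.7 -189.9] [ 341.7 -187.3] [ 346.2 -183.4]
   mask 0.38 [268.5, 114.6, 235.2, 168.1] z [  7.4   9.8 210.3] ((509.0294189453125, -26.831069946289062), (259.47998046875, 245.73252868652344), 22.7442684173584)
knob_grip [263.4  90.9] 0.48 at z0/8/20 [554.9  51.2] [554.2  49.7] [553.2  47.6]
mould [369.9  95.4] 0.72 at z0/8/20 [ 546.4 -111. ] [ 545.9 -109.7] [ 545.2 -107.8]
mould [155.3 219.1] 0.27 at z0/8/20 [347.3 262.8] [350.1 257.8] [354.4 250.3]
   mask 0.89 [319.9, 95.9, 49.5, 102.2] z [19.3 21.  22.6] ((475.63525390625, -26.287677764892578), (77.76657104492188, 32.15105056762695), 63.785953521728516)
t_slot [374.   92.7] 0.57 at z0/8/20 [ 550.8 -117.4] [ 550.2 -116. ] [ 549.4 -113.9]
t_slot [ 75.7 201.1] 0.42 at z0/8/20 [381.1 463.9] [383.4 455.5] [386.8 442.9]
   mask 0.71 [272.8, 115.9, 236.4, 162.2] z [  7.4   9.8 210.2] ((515.5631103515625, -36.00669860839844), (259.17108154296875, 227.27223205566406), 34.78208923339844)
```

View pics/w3c.png

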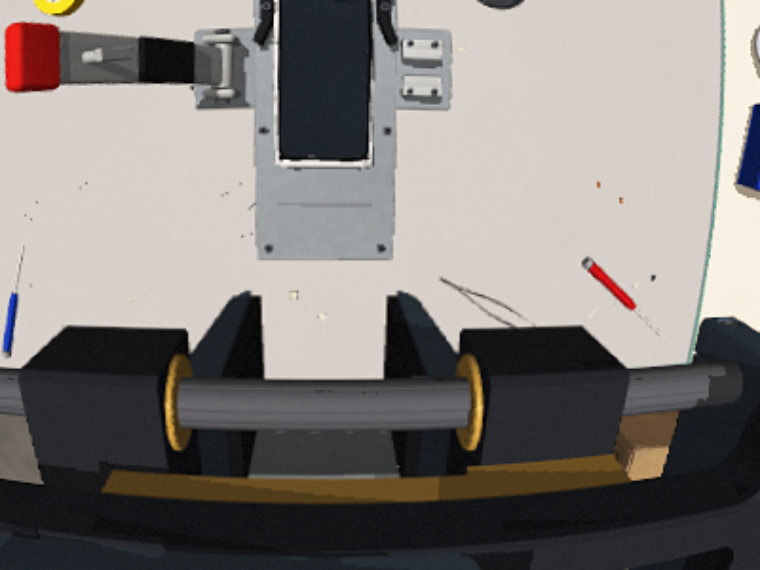

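Screen lies on the mould, crop (325,80), centred inside the white rim; the bar still leans left with its red tab at crop (30,57). Now I go to the tab's left side.

move_arm --plan '[{"x":0,"y":-40,"z":0,"rx":0,"ry":0,"rz":-0.007},{"x":0,"y":-40,"z":0,"rx":0,"ry":0,"rz":0},{"x":0,"y":-40,"z":0,"rx":0,"ry":0,"rz":0},{"x":0,"y":-40,"z":0,"rx":0,"ry":0,"rz":0},{"x":0,"y":-40,"z":0,"rx":0,"ry":0,"rz":0},{"x":35,"y":0,"z":0,"rx":0,"ry":0,"rz":0},{"x":35,"y":0,"z":0,"rx":0,"ry":0,"rz":0},{"x":35,"y":0,"z":0,"rx":0,"ry":0,"rz":0},{"x":0,"y":0,"z":40,"rx":0,"ry":0,"rz":0},{"x":0,"y":0,"z":40,"rx":0,"ry":0,"rz":0}]'

```text
time_s: 21.4
ee_pos: [550.1, 166.1, 224.7]
ee_rot: [-179.9, -0.2, -0.0]
force: [-0.2, -0.1, -0.1]
gripper_width: 0.6
gripper_force: 0.0
```

move_arm --plan '[{"x":0,"y":0,"z":16,"rx":0,"ry":0,"rz":0},{"x":0,"y":0,"z":0,"rx":0,"ry":0,"rz":0},{"x":0,"y":0,"z":0,"rx":0,"ry":0,"rz":0}]'

```text
time_s: 21.7
ee_pos: [548.8, 166.0, 209.9]
ee_rot: [-180.0, -0.1, -0.0]
force: [0.6, -0.7, 1.1]
gripper_width: 0.5
gripper_force: 0.0
```

```bash
python3 b.py 4 bar_tab,knob_grip
python3 - <<'E'
import numpy as np
d=188
for a in np.r_[1.97,np.arange(1.8,-.01,-.1)]:
    y=76-d*np.cos(a)+6.5*np.sin(a)-35.4+9.5; z=37+d*np.sin(a)+6.5*np.cos(a); print(round(a,2),round(y,1),round(z,1), end=' | ')
E
```

```text
21.7 [548.8 166.  209.9] [-180.    -0.1   -0. ]
cam [622.1 166.  381.5]
bar_tab [403.7 237.8] 0.73 at z0/8/20 [461.6  51.4] [464.9  53.8] [470.   57.4]
bar_tab [425.8 183.2] 0.68 at z0/8/20 [538.   26.9] [539.8  29.8] [542.5  34.2]
   mask 0.6 [412.0, 212.7, 85.3, 83.3] z [ 96.1 180.5 220.3] ((528.6964111328125, 89.45628356933594), (89.01834106445312, 92.58773803710938), 74.20845794677734)
knob_grip [386.6 217.3] 0.89 at z0/8/20 [491.5  77.7] [494.2  79.6] [498.3  82.3]
   mask 0.79 [410.2, 218.5, 81.9, 29.2] z [159.7 179.4 188.8] ((550.7468872070312, 99.69559478759766), (13.923094749450684, 60.536251068115234), 1.4932934045791626)
1.97 129.2 207.7 | 1.8 99.1 218.6 | 1.7 80.8 222.6 | 1.6 62.1 224.7 | 1.5 43.3 225.0 | 1.4 24.6 223.4 | 1.3 6.1 219.9 | 1.2 -12.0 214.6 | 1.1 -29.4 207.5 | 1.0 -46.0 198.7 | 0.9 -61.7 188.3 | 0.8 -76.2 176.4 | 0.7 -89.5 163.1 | 0.6 -101.4 148.5 | 0.5 -111.8 132.8 | 0.4 -120.5 116.2 | 0.3 -127.6 98.8 | 0.2 -132.9 80.7 | 0.1 -136.3 62.2 | -0.0 -137.9 43.5 |
```

move_arm --plan '[{"x":-1,"y":18,"z":1,"rx":0,"ry":0,"rz":0},{"x":0,"y":18,"z":0,"rx":0,"ry":0,"rz":0},{"x":0,"y":10,"z":-3,"rx":0,"ry":0,"rz":0},{"x":0,"y":10,"z":-3,"rx":0,"ry":0,"rz":0},{"x":0,"y":11,"z":-3,"rx":0,"ry":0,"rz":0},{"x":0,"y":9,"z":-2,"rx":0,"ry":0,"rz":0},{"x":0,"y":9,"z":-2,"rx":0,"ry":0,"rz":0}]'

```text
time_s: 22.65
ee_pos: [547.4, 80.3, 221.7]
ee_rot: [-180.0, -0.0, -0.0]
force: [-1.5, 1.6, 1.0]
gripper_width: 0.5
gripper_force: 1.0
```

move_arm --plan '[{"x":0,"y":9,"z":-1,"rx":0,"ry":0,"rz":0},{"x":0,"y":10,"z":-1,"rx":0,"ry":0,"rz":0},{"x":0,"y":9,"z":0,"rx":0,"ry":0,"rz":0},{"x":0,"y":10,"z":0,"rx":0,"ry":0,"rz":0},{"x":0,"y":9,"z":1,"rx":0,"ry":0,"rz":0},{"x":0,"y":10,"z":1,"rx":0,"ry":0,"rz":0},{"x":0,"y":9,"z":1,"rx":0,"ry":0,"rz":0},{"x":0,"y":9,"z":2,"rx":0,"ry":0,"rz":0}]'

```text
time_s: 23.45
ee_pos: [547.0, 5.0, 217.9]
ee_rot: [-180.0, 0.0, -0.0]
force: [0.6, 1.9, 0.5]
gripper_width: 0.8
gripper_force: 0.7
```

move_arm --plan '[{"x":0,"y":9,"z":2,"rx":0,"ry":0,"rz":0},{"x":0,"y":9,"z":2.5,"rx":0,"ry":0,"rz":0},{"x":0,"y":8.7,"z":3.5,"rx":0,"ry":0,"rz":0},{"x":0,"y":8.7,"z":3.5,"rx":0,"ry":0,"rz":0},{"x":0,"y":8.3,"z":4.4,"rx":0,"ry":0,"rz":0},{"x":0,"y":8.3,"z":4.4,"rx":0,"ry":0,"rz":0},{"x":0,"y":7.8,"z":5.2,"rx":0,"ry":0,"rz":0},{"x":0,"y":7.8,"z":5.2,"rx":0,"ry":0,"rz":0},{"x":0,"y":7.3,"z":6,"rx":0,"ry":0,"rz":0},{"x":0,"y":7.3,"z":6,"rx":0,"ry":0,"rz":0}]'

```text
time_s: 24.45
ee_pos: [547.3, -77.1, 175.0]
ee_rot: [180.0, -0.0, -0.0]
force: [-0.4, 0.1, 1.2]
gripper_width: 0.6
gripper_force: 0.4
```

move_arm --plan '[{"x":0,"y":6.6,"z":6.6,"rx":0,"ry":0,"rz":0},{"x":0,"y":6.6,"z":6.6,"rx":0,"ry":0,"rz":0},{"x":0,"y":6,"z":7.3,"rx":0,"ry":0,"rz":0},{"x":0,"y":6,"z":7.3,"rx":0,"ry":0,"rz":0},{"x":0,"y":5.2,"z":7.8,"rx":0,"ry":0,"rz":0},{"x":0,"y":5.2,"z":7.8,"rx":0,"ry":0,"rz":0},{"x":0,"y":4.4,"z":8.3,"rx":0,"ry":0,"rz":0},{"x":0,"y":4.4,"z":8.3,"rx":0,"ry":0,"rz":0}]'

```text
time_s: 25.25
ee_pos: [547.1, -121.1, 114.7]
ee_rot: [-180.0, 0.0, -0.0]
force: [0.0, 0.9, 1.3]
gripper_width: 0.7
gripper_force: 0.3
```

```bash
python3 b.py 5 lock_knob,knob_grip,bar_tab,clamp_bar,screen
python3 - <<'E'
import cv2
i=cv2.imread('pics/w5.png');cv2.imwrite('pics/w5c.png',cv2.resize(i[60:360,150:550],None,fx=1.9,fy=1.9))
E
```

```text
25.25 [ 547.1 -121.1  114.7] [-180.    0.   -0.]
cam [ 620.7 -121.   286.2]Traceback (most recent call last):
  File "b.py", line 8, in <module>
    r=landmark_of('wrist',l)
ValueError: it knows: bar_hinge, bar_tab, blue_driver, end_stop, jig, knob_grip, mould, phone_back, phone_frame, pincette, screen, t_slot
```

View pics/w5c.png

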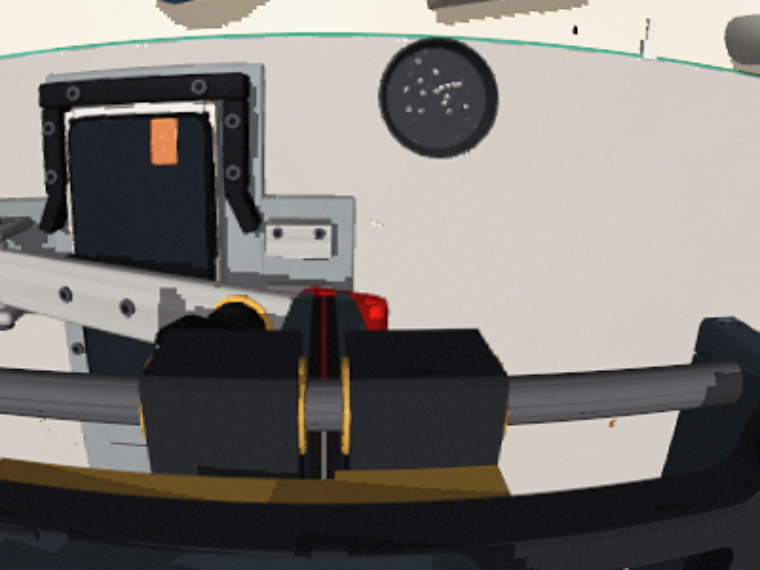

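The fingers sit on the red tab at crop (325,305) and the bar is descending, with the screen visible in the mould against the stop.

move_arm --plan '[{"x":0,"y":3.3,"z":8.2,"rx":0,"ry":0,"rz":0},{"x":0,"y":3.3,"z":8.2,"rx":0,"ry":0,"rz":0},{"x":0,"y":2,"z":6,"rx":0,"ry":0,"rz":0},{"x":0,"y":1.7,"z":6,"rx":0,"ry":0,"rz":0},{"x":0,"y":1.6,"z":6,"rx":0,"ry":0,"rz":0},{"x":0,"y":1.2,"z":6,"rx":0,"ry":0,"rz":0},{"x":0,"y":1,"z":6,"rx":0,"ry":0,"rz":0},{"x":0,"y":1,"z":6,"rx":0,"ry":0,"rz":0},{"x":0,"y":0.6,"z":5,"rx":0,"ry":0,"rz":0}]'

```text
time_s: 26.2
ee_pos: [547.2, -136.5, 57.6]
ee_rot: [-180.0, -0.0, -0.0]
force: [-0.2, -0.3, 0.1]
gripper_width: 0.5
gripper_force: 0.2
```

move_arm --plan '[{"x":0,"y":0.5,"z":4,"rx":0,"ry":0,"rz":0},{"x":0,"y":0.3,"z":4,"rx":0,"ry":0,"rz":0},{"x":0,"y":0.2,"z":3,"rx":0,"ry":0,"rz":0}]'

```text
time_s: 26.5
ee_pos: [547.2, -137.4, 46.8]
ee_rot: [-180.0, 0.0, -0.0]
force: [0.9, -0.3, 0.8]
gripper_width: 0.5
gripper_force: 0.2
```

move_arm --plan '[{"x":0,"y":0,"z":1.5,"rx":0,"ry":0,"rz":0},{"x":0,"y":0,"z":1,"rx":0,"ry":0,"rz":0},{"x":0,"y":0,"z":0.5,"rx":0,"ry":0,"rz":0}]'

```text
time_s: 26.8
ee_pos: [547.2, -137.5, 44.5]
ee_rot: [180.0, 0.0, -0.0]
force: [-1.8, 0.4, 4.8]
gripper_width: 0.4
gripper_force: 2.6
```

move_arm --plan '[{"x":0,"y":0,"z":1,"rx":0,"ry":0,"rz":0},{"x":0,"y":0,"z":0,"rx":0,"ry":0,"rz":0}]'

```text
time_s: 27.0
ee_pos: [547.1, -137.5, 44.3]
ee_rot: [180.0, -0.0, -0.0]
force: [-2.5, 0.8, 8.1]
gripper_width: 0.3
gripper_force: 4.0
```

move_arm --plan '[{"x":0,"y":0,"z":0.8,"rx":0,"ry":0,"rz":0},{"x":0,"y":0,"z":0,"rx":0,"ry":0,"rz":0},{"x":0,"y":0,"z":-20,"rx":0,"ry":0,"rz":0},{"x":0,"y":0,"z":-40,"rx":0,"ry":0,"rz":0},{"x":0,"y":0,"z":-40,"rx":0,"ry":0,"rz":0},{"x":0,"y":0,"z":-40,"rx":0,"ry":0,"rz":-0.14},{"x":0,"y":0,"z":0,"rx":0,"ry":0,"rz":-0.15},{"x":0,"y":0,"z":0,"rx":0,"ry":0,"rz":-0.15},{"x":0,"y":0,"z":0,"rx":0,"ry":0,"rz":-0.15},{"x":0,"y":0,"z":0,"rx":0,"ry":0,"rz":-0.15}]'

```text
time_s: 28.0
ee_pos: [547.2, -137.3, 182.4]
ee_rot: [180.0, -0.0, 42.7]
force: [0.7, 0.5, 0.3]
gripper_width: 0.5
gripper_force: 0.0
```

move_arm --plan '[{"x":0,"y":0,"z":0,"rx":0,"ry":0,"rz":-0.14},{"x":0,"y":0,"z":0,"rx":0,"ry":0,"rz":-0.14},{"x":0,"y":0,"z":0,"rx":0,"ry":0,"rz":-0.14},{"x":0,"y":0,"z":0,"rx":0,"ry":0,"rz":-0.14},{"x":0,"y":0,"z":0,"rx":0,"ry":0,"rz":-0.14},{"x":0,"y":0,"z":0,"rx":0,"ry":0,"rz":-0.13},{"x":0,"y":0,"z":0,"rx":0,"ry":0,"rz":0},{"x":0,"y":0,"z":0,"rx":0,"ry":0,"rz":0}]'

```text
time_s: 28.8
ee_pos: [547.2, -137.4, 182.3]
ee_rot: [180.0, -0.0, 89.8]
force: [0.8, -0.5, 1.1]
gripper_width: 0.5
gripper_force: 0.0
```

```bash
cat > k.py <<'E'
import sys,pickle
from h import *
np.set_printoptions(precision=1,suppress=True)
t=sys.argv[1]; s=state(); print(s['time_s'],s['ee_pos'],s['ee_rot'],s['force'])
f=cam('wrist'); save(f,'k%s.png'%t)
for l in('knob_grip','bar_tab','bar_hinge'):
    for k in landmark_of('wrist',l)[:1]: print(l,k['point'],k['p'],'z59',atz(f,k['point'],59),'z43',atz(f,k['point'],43.5))
for k in masks_of('wrist','knob_grip')[:1]: print(k['p'],k['box'])
P=cloud(f,np.ones((400,640),bool)); m=(abs(P[:,0]-546)<40)&(abs(P[:,1]+105)<40)
Q=P[m&(P[:,2]>63)&(P[:,2]<90)]; print('wing top',len(Q),rect(Q) if len(Q)>5 else 0,np.median(Q[:,2]) if len(Q) else 0)
B=P[(abs(P[:,0]-546)<9)&(P[:,1]>-80)&(P[:,1]<0)&(P[:,2]>35)&(P[:,2]<55)]
if len(B)>20: c=np.polyfit(B[:,1],B[:,2],1); print('bar slope',c[0],'z at -60',np.polyval(c,-60))
i=f['img'][:,:,::-1][80:320,200:520]; cv2.imwrite('pics/kc%s.png'%t,cv2.resize(i,None,fx=2.3,fy=2.3))
E
python3 k.py 1
```

```text
28.8 [ 547.2 -137.4  182.3] [180.   -0.   89.8] [ 0.8 -0.5  1.1]
knob_grip [316.2, 160.6] 0.71 z59 [ 543.9 -108.    59. ] z43 [ 543.7 -110.3   43.5]
bar_tab [317.2, 190.7] 0.72 z59 [ 544.7 -137.8   59. ] z43 [ 544.6 -141.7   43.5]
bar_hinge [316.3, 15.0] 0.59 z59 [544.5  34.4  59. ] z43 [544.4  39.5  43.5]
0.67 [317.0, 157.5, 21.4, 34.6]
wing top 461 ((545.1229858398438, -105.68083953857422), (34.72154998779297, 11.747726440429688), 85.82455444335938) 70.86644259690235
bar slope -0.0029168493316016216 z at -60 42.26241664180165
```

View pics/kc1.png

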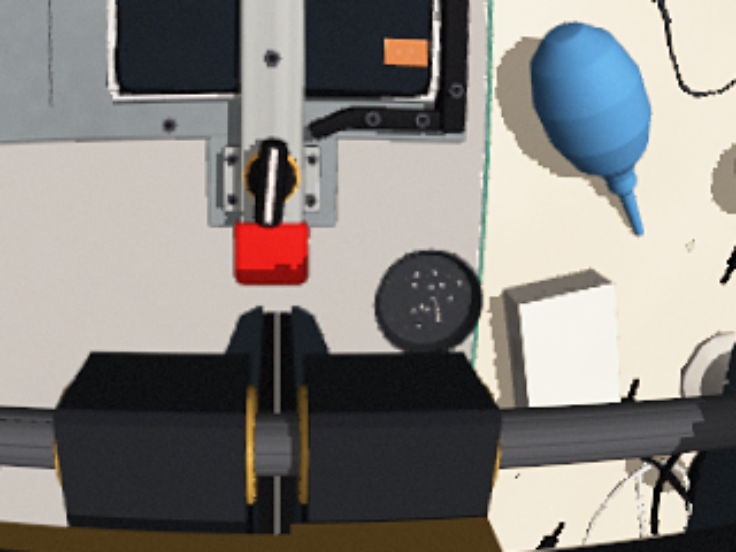

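Bar closed and level; wing knob at crop (270,182), nearly in line with the bar (about 4° clockwise), tab at (270,252). Now gripping the wing.

move_arm --plan '[{"x":16,"y":-1,"z":20,"rx":0,"ry":0,"rz":0},{"x":15.7,"y":-1,"z":20,"rx":0,"ry":0,"rz":0},{"x":0,"y":0,"z":20,"rx":0,"ry":0,"rz":0.07},{"x":0,"y":0,"z":20,"rx":0,"ry":0,"rz":0},{"x":0,"y":0,"z":20,"rx":0,"ry":0,"rz":0},{"x":0,"y":0,"z":10,"rx":0,"ry":0,"rz":0},{"x":0,"y":0,"z":0,"rx":0,"ry":0,"rz":0},{"x":0,"y":0,"z":0,"rx":0,"ry":0,"rz":0}]' --grip 0.45

```text
time_s: 29.85
ee_pos: [545.8, -105.9, 72.9]
ee_rot: [179.9, 0.0, 85.9]
force: [1.3, -0.5, -0.1]
gripper_width: 41.1
gripper_force: 0.0
```

move_arm --plan '[{"x":0,"y":0,"z":10,"rx":0,"ry":0,"rz":0},{"x":0,"y":0,"z":10,"rx":0,"ry":0,"rz":0},{"x":0,"y":0,"z":0,"rx":0,"ry":0,"rz":0},{"x":0,"y":0,"z":0,"rx":0,"ry":0,"rz":0}]'

```text
time_s: 30.25
ee_pos: [545.0, -105.7, 52.0]
ee_rot: [-180.0, -0.0, 85.9]
force: [-0.6, -0.3, -0.1]
gripper_width: 41.1
gripper_force: 0.0
```

move_arm --plan '[{"x":0,"y":0,"z":0,"rx":0,"ry":0,"rz":0},{"x":0,"y":0,"z":0,"rx":0,"ry":0,"rz":0},{"x":0,"y":0,"z":0,"rx":0,"ry":0,"rz":0},{"x":0,"y":0,"z":0,"rx":0,"ry":0,"rz":0},{"x":0,"y":0,"z":0,"rx":0,"ry":0,"rz":0},{"x":0,"y":0,"z":0,"rx":0,"ry":0,"rz":0}]' --grip 0 --squeeze 15

```text
time_s: 30.85
ee_pos: [544.9, -105.8, 52.5]
ee_rot: [-180.0, 0.0, 85.9]
force: [-2.4, -0.5, 2.3]
gripper_width: 12.0
gripper_force: 15.0
```

move_arm --plan '[{"x":0,"y":0,"z":0,"rx":0,"ry":0,"rz":0.1},{"x":0,"y":0,"z":0,"rx":0,"ry":0,"rz":0.1},{"x":0,"y":0,"z":0,"rx":0,"ry":0,"rz":0.1},{"x":0,"y":0,"z":0,"rx":0,"ry":0,"rz":0.1},{"x":0,"y":0,"z":0,"rx":0,"ry":0,"rz":0.1}]'

```text
time_s: 31.35
ee_pos: [544.9, -105.8, 52.5]
ee_rot: [-180.0, 0.0, 57.1]
force: [-2.1, -0.4, 1.7]
gripper_width: 12.0
gripper_force: 15.0
```

move_arm --plan '[{"x":0,"y":0,"z":0,"rx":0,"ry":0,"rz":0.1},{"x":0,"y":0,"z":0,"rx":0,"ry":0,"rz":0.1},{"x":0,"y":0,"z":0,"rx":0,"ry":0,"rz":0.1},{"x":0,"y":0,"z":0,"rx":0,"ry":0,"rz":0.1},{"x":0,"y":0,"z":0,"rx":0,"ry":0,"rz":0.1},{"x":0,"y":0,"z":0,"rx":0,"ry":0,"rz":0.1},{"x":0,"y":0,"z":0,"rx":0,"ry":0,"rz":0.1},{"x":0,"y":0,"z":0,"rx":0,"ry":0,"rz":0.1},{"x":0,"y":0,"z":0,"rx":0,"ry":0,"rz":0.1},{"x":0,"y":0,"z":0,"rx":0,"ry":0,"rz":0.1}]'

```text
time_s: 32.35
ee_pos: [544.9, -105.8, 52.5]
ee_rot: [180.0, 0.0, -0.2]
force: [-2.2, 0.0, 1.8]
gripper_width: 11.9
gripper_force: 15.0
```

move_arm --plan '[{"x":0,"y":0,"z":0,"rx":0,"ry":0,"rz":0.02},{"x":0,"y":0,"z":0,"rx":0,"ry":0,"rz":0},{"x":0,"y":0,"z":0,"rx":0,"ry":0,"rz":0}]'

```text
time_s: 32.65
ee_pos: [544.9, -105.8, 52.5]
ee_rot: [180.0, 0.0, -1.1]
force: [-3.2, -0.5, 4.0]
gripper_width: 11.7
gripper_force: 15.0
```

move_arm --plan '[{"x":0,"y":0,"z":0,"rx":0,"ry":0,"rz":0},{"x":0,"y":0,"z":0,"rx":0,"ry":0,"rz":0},{"x":0,"y":0,"z":0,"rx":0,"ry":0,"rz":0},{"x":0,"y":0,"z":-10,"rx":0,"ry":0,"rz":0},{"x":0,"y":0,"z":-20,"rx":0,"ry":0,"rz":0},{"x":-20,"y":0,"z":-40,"rx":0,"ry":0,"rz":0},{"x":-40,"y":0,"z":-40,"rx":0,"ry":0,"rz":0},{"x":-40,"y":0,"z":-40,"rx":0,"ry":0,"rz":0},{"x":0,"y":0,"z":0,"rx":0,"ry":0,"rz":0},{"x":0,"y":0,"z":0,"rx":0,"ry":0,"rz":0}]' --grip 0.4

```text
time_s: 33.65
ee_pos: [455.0, -104.1, 194.5]
ee_rot: [180.0, -0.2, -1.2]
force: [0.6, -0.1, -1.2]
gripper_width: 36.6
gripper_force: 0.0
```

```bash
python3 k.py 2; python3 scr.py 6 28
```

```text
33.65 [ 455.  -104.1  194.5] [180.   -0.2  -1.2] [ 0.6 -0.1 -1.2]
knob_grip [318.2, 99.8] 0.63 z59 [ 544.3 -104.4   59. ] z43 [ 545.1 -104.4   43.5]
bar_tab [355.2, 102.0] 0.92 z59 [ 541.8 -140.7   59. ] z43 [ 542.5 -142.5   43.5]
bar_hinge [187.8, 105.5] 0.89 z59 [547.1  31.2  59. ] z43 [548.1  38.1  43.5]
0.59 [318.7, 99.1, 21.4, 35.6]
wing top 439 ((545.6897583007812, -105.21688842773438), (11.479692459106445, 34.9850959777832), 88.90451049804688) 70.66169468334759
bar slope -0.007138105430133707 z at -60 42.229328276115275
33.9 [ 454.8 -103.8  191.7] [-180.     0.1   -1.1] [-0.5  0.2 -0.8] 36.55905512228836
0.64 [254.6, 99.5, 68.8, 129.6]
[([254.8, 100.7], 0.89, array([547.8, -29.4,   0. ]))]
z [27.1 28.8 30.2]
contour ((590.2239990234375, -36.3156623840332), (70.18449401855469, 58.54534149169922), 89.42808532714844)
cloud ((546.6560668945312, -35.49449920654297), (70.49726104736328, 146.26390075683594), 89.26783752441406)
```

View pics/kc2.png

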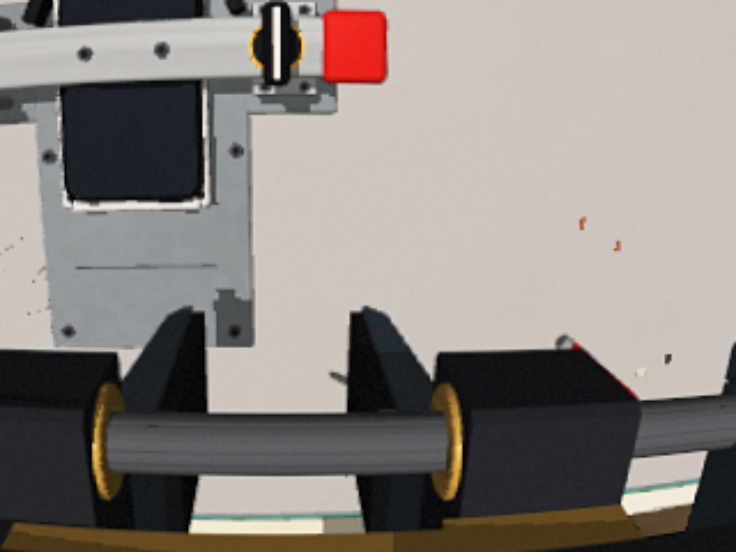

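The wing (crop (277,45)) now stands across the level bar. The screen is still centred at (546.7, -35.5), and the robot is clear of everything.

```bash
python3 -c "
from workcell import *
print(job_done())"
```

```text
the job is handed in; nothing more can be done
None
```

I handed the job in at about 34 s. By my last camera readings the mould is home against the stop, the screen is flat and centred on it, and the bar is level. The wing knob is turned fully across the bar, and the arm is clear; the hand-in gave back no verdict.

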